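# Pull-test the glued mounting pin

### The job

Take the blue pull balance out of the tool crate, drop its hook over the brass pin glued into the stone in the bench clamp, and, keeping it clear of the stone, pull the balance level away from the pin until the red ring on its white rod has just come clear of the case mouth; never let the whole black overload band behind it come out. Keep holding it there under load, gripping the case: you finish while still pulling and holding. Leave everything else in the crate, and do not shift or knock over the two stone seals beside the clamp or the paste box.

Things in the scene. Friction and masses are not known exactly. Their poses are not given: they have to be found in the camera images.
- balance: Pull balance, the only tool with a blue case, about 0.16 kg. Case 128 long, 26 wide (black end caps 28), 22 thick, lying flat. Origin: centre of its underside; x along the case towards rod and hook, z up; the case axis is 11 above the origin. Grip it across y near its middle. A hanging ring reaches 91 behind the origin, the hook (rod home) 118 ahead (mm)
- balance_rod (a joint): How far the white rod (12 thick) is drawn out, m: 0 home (start), 0.060 end stop. Its spring pulls it home with 1.6 N plus 160 N/m (8 N at the mark). Thin black lines appear at 10, 20, 30 mm; then a red ring 5 mm wide, just clear of the mouth at 0.040; then a black overload band 4 mm wide that starts to show at 0.048 and is wholly out at 0.052
- hook (a point): Centre of the hook's round opening, moves with the rod; rod home: 100.5 ahead of balance on the case axis. 5 mm steel wire bent in the plane of the case's broad face (level while the balance lies flat), 24 clear inside, gap on its +y side by the shank; lowers straight down over an upright pin. When pulled, the pin bears on the far inside of the bend, 9 ahead of this point (mm)
- mouth (a point): Mouth of the case where the rod comes out: face of the steel bushing, 66 mm ahead of balance on the case axis
- pin_top (a point): Centre of the top of the fixed upright brass pin, 6 thick, standing 41 out of the flat top of a green stone 46 square. Pin top 105, stone top 64, clamp jaws 50 above the bench; nothing else within 0.15 m is higher than the stone, so the balance may be pulled away level in any direction (towards the robot leaves most reach) (mm)
- pin: The brass pin itself; origin on its axis 42 mm below its top
- stone: Grey-green stone gripped in the clamp, 46 mm square, its flat top 64 mm above the bench, the pin glued into it. Origin: centre of its underside, 52 mm below its top
- clamp: Grey steel bench clamp bolted to the bench, base 150 by 100 mm, 50 mm high with the jaws; screw and cross bar reach 104 mm to its -x side. Origin under its base centre
- crate: Open wooden tool crate, fixed, 270 (x) by 280 (y) by 40 mm high outside, walls and floor 6 mm. Origin under its centre. Three long things lie side by side along its x, about 68 mm apart, in any order: balance, knife, brush; three small blanks lie between them. Beside the middle of the balance some 40 mm is free on each side
- knife: Engraving knife in the crate, 150 mm long, 10 mm square, dark steel; stays in the crate. Origin: its underside, near its middle
- brush: Flat dusting brush in the crate, 165 mm long, 24 mm wide, wooden handle, dark bristle; stays in the crate. Origin: its underside, near its middle
- blank_a: Small green stone blank in the crate, 36 by 12 by 12 mm; stays in the crate. Origin: centre of its underside
- blank_b: Another small green blank, same size; stays in the crate. Origin: centre of its underside
- blank_c: A third small blank, brown, same size; stays in the crate. Origin: centre of its underside
- seal_a: Yellow stone seal standing beside the clamp, 30 mm square, 46 mm high; leave it. Origin: centre of its underside
- seal_b: Brown stone seal standing on the clamp's other side, 28 mm square, 44 mm high; leave it. Origin: centre of its underside
- paste_box: Round blue porcelain seal-paste box, 70 mm wide, 33 mm high, beside the clamp screw; leave it. Origin: centre of its underside

How it is judged:
On the way, in this order (a step that is already met when the one before it is completed fails the run):
1. the balance is held up clear of the crate (height (world z) of balance above 0.06 m and contact force between balance and the fingers above 1 N and contact force between balance and crate below 0.05 N), for 0.2 s.
2. its hook is round the pin, the rod not yet drawn to the mark (horizontal distance between hook and pin_top below 0.0125 m and z of hook in the frame of pin below 0.04 m and value of joint balance_rod below 0.036 m), for 0.1 s.
At the end, for the whole second after the job is handed in: Still gripping the balance case, level within 15 degrees and up off everything, hook round the pin below its top and pulling on it with over 4 N, rod out 38 to 47 mm (ring just clear = 40), all still through the last second. Knife, brush and the blanks are still in the crate (value of joint balance_rod between 0.038 and 0.047 m and horizontal distance between hook and pin_top below 0.0125 m and z of hook in the frame of pin below 0.04 m and contact force between balance and pin above 4 N and contact force between balance and the fingers above 2 N and angle between balance's own x axis and vertical between 1.31 and 1.83 rad and height (world z) of balance above 0.053 m and contact force between balance and stone below 0.3 N and linear speed of balance below 0.02 m/s and horizontal distance between each of knife, brush and crate below 0.15 m and horizontal distance between each of blank_a, blank_b, blank_c and crate below 0.17 m and height (world z) of each of knife, brush, blank_a, blank_b, blank_c below 0.06 m); the arm keeps its last pose, push and grip.
It fails at once if the rod was drawn until the black overload band was wholly out (52 mm) (value of joint balance_rod above 0.052 m).
It fails at once if a bench seal or the paste box was tipped or shifted by more than 20 mm (angle between any of seal_a, seal_b, paste_box's own z axis and vertical above 0.35 rad or distance of any of seal_a, seal_b, paste_box from where it was at the start of the episode above 0.02 m).
It also fails if it takes over 48 s, if anything falls off the work surface, if the arm or the gripper's body presses on something with over 40 N, if the wrist force passes 120 N, or if a joint passes its speed limit or range.

### The arm

A 7-joint arm with a two-finger parallel gripper is mounted at the origin on the work surface. World frame = base frame: x ahead of the robot, y to its left, z up, the work surface at z = 0. Lengths are in m, angles in rad, forces in N, time in s.
With the tool pointing down it reaches from about 0.425 to 1.025 m from the base axis. Payload 3.6 kg.
Tool frame: the origin (TCP) lies at the very end of the fingers, on their centre line; the grasp point (between the pads) lies 19 mm behind it; z points along the fingers, y is the line along which they close (so a half turn about z gives the same grasp; the last joint's range is limited). The gripper opens to 85 mm and grips with 20 to 120 N. Pads are 22 mm wide; open, the fingers measure 114 mm over their backs; the gripper's body (76 mm by 85 mm) begins 54 mm behind the grasp point. The pads swing forward as they close: fully open they stand 13 mm farther back than shut.
Start: joints at [-1.27, 0.591, 0.048, 1.609, -0.033, 0.943, -0.034], TCP at [0.278, 0.67, 0.231] pointing down, gripper open.
Joint ranges: [-2.69, 2.69], [-0.47, 2.24], [-1.27, 1.36], [0.19, 2.51], [-1.53, 4.68], [0.08, 2.07], [-3.09, 3.09]. Speed limits (rad/s): [2.57, 2.57, 3.14, 3.14, 3.14, 3.14, 3.14].

### API

Orientations are given as a unit quaternion [w, x, y, z].
In Python, from bench import robot gives the robot as it stands.
- The arm moves only by the tool step_arm, never from a script. Its argument "increments" is a list of rows, each a list of 2 entries, a list of its own where there are three numbers: the shift along the tool's x, y, z in cm, then the turn about the tool's z in rad. In form: [[[tx, ty, tz], roll], ...]. A call has exactly 10 rows; each row shifts and turns the commanded pose from where the row before left it, along the tool's axes as they then stand; what a row does not reach is not made up. A row lasts 1/8 s, in which the tool goes at most 62.5 mm and 10.7 degrees, less where a joint would pass 70% of its speed; a pose out of reach is approached as far as the arm can. A call is refused whole if a number of a shift passes 6.25 or a number of a turn 0.188, either way. A call with a gripper value outside its range is refused whole. "fingers" is the finger opening in cm, from 0 to 8.54, set as the call begins (left out, the last holds). The fingers move at their own pace and stop on an object; "newtons" is the grip in N (left out, the last holds). Time passes only in rows, so rows that do not move let the fingers close, or fill a call up. It gives the time, the measured TCP pose, the force, the opening and the grip force at its end, in the units of the state.
- robot.get_obs(): the state, without advancing time (a new reading comes with each control period).
- robot.snapshot(name): name is "side" or "top"; returns a dict with "color" (400x640x3 uint8, red, green, blue), "K" (3x3 intrinsics, pixels), "R" (3x3) and "t" (3): a world point X has camera coordinates R X + t. Camera axes: x right, y down, z forward; pixel columns grow to the right and rows downward; lengths in m; the calibration is good to about 2 mm. A picture is of the moment at which its call begins. There is no depth.
- robot.hand_in(): hands the job in; it is judged then, once.
The state is a dict: "t": time; "joint_pos": joint angles; "qvel": joint speeds; "tau": joint torques, N m; "ee_pos": TCP position; "ee_rot": TCP orientation; "ft_force": force on the tool from outside, world axes, zero at the start; "ft_torque": the same for the moment, N m; "opening": opening from 0.0 (shut) to 1.0 (fully open); "grasp_force": force on a finger pad.
Only numpy, scipy, OpenCV 4.12 (cv2) and the standard library are available. Lean on these libraries where they do the work, as an engineer would, in place of code of your own. Each camera call takes 0.05 s, during which the arm holds its last target. There are 200 camera calls.

## Working session

There is one attempt and no reset: what is moved stays moved. The work goes in short steps, Python scripts to look and compute and a tool call to move; the robot and the scene stay as the last step left them, time stands still between calls to the robot, and variables do not carry over. Pictures are saved under pics/ and viewed, at most 10 in all, crops included, and the job is handed in when it is done.

Besides the shell and the picture viewer there is one more tool, called after "Emit:" by a JSON object that holds its "op" and its "data", one argument or row to a line. step_arm: Moves the arm, as the interface text tells. Its arguments: {"type":"object","properties":{"increments":{"type":"array"},"fingers":{"type":"number"},"newtons":{"type":"number"}},"required":["increments"]}

```bash
mkdir -p pics; cat > h.py <<'E'
import numpy as np, cv2
from bench import robot
def snap(n,f=None):
    s=robot.snapshot(n)
    if f: cv2.imwrite('pics/'+f,s['color'][:,:,::-1])
    return s
def ray(s,u,v):
    d=np.linalg.inv(s['K'])@np.array([u,v,1.]); R=np.array(s['R']); return -R.T@s['t'], R.T@d
def plane(s,u,v,z):
    o,d=ray(s,u,v); return o+d*(z-o[2])/d[2]
def proj(s,X):
    p=s['K']@(s['R']@np.array(X)+s['t']); return p[:2]/p[2]
def tri(s1,a,s2,b):
    o1,d1=ray(s1,*a);o2,d2=ray(s2,*b)
    k=np.linalg.lstsq(np.c_[d1,-d2],o2-o1,rcond=None)[0]
    p,q=o1+d1*k[0],o2+d2*k[1]; return (p+q)/2,np.linalg.norm(p-q)
E
python3 - <<'E'
from h import *
a=snap('top','t0.png');b=snap('side','s0.png')
for s in(a,b): print(-np.array(s['R']).T@s['t'],s['K'][0])
o=robot.get_obs();print(o['ee_pos'],o['ee_rot'],o['t'],o['opening'])
E
```

```text
[0.46775044 0.01007181 0.91663163] [365.74749897   0.         315.86067227]
[ 0.478033   -0.74845054  0.52130933] [374.82673595   0.         320.64303908]
[0.27786767 0.6688257  0.23025605] [-1.43131737e-04  1.95584999e-01  9.80686228e-01 -1.00469805e-03] 0.1 1.002009245006978
```

View pics/t0.png

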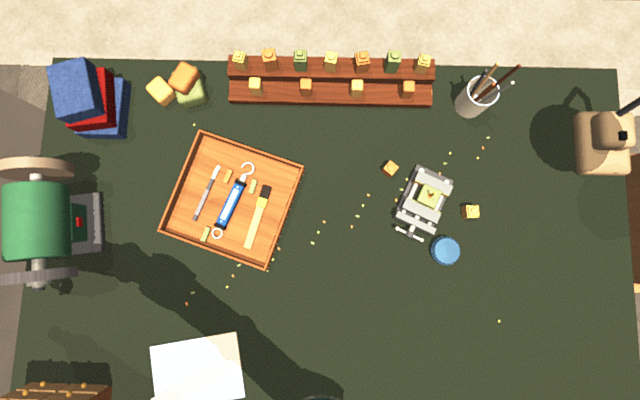

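View pics/s0.png

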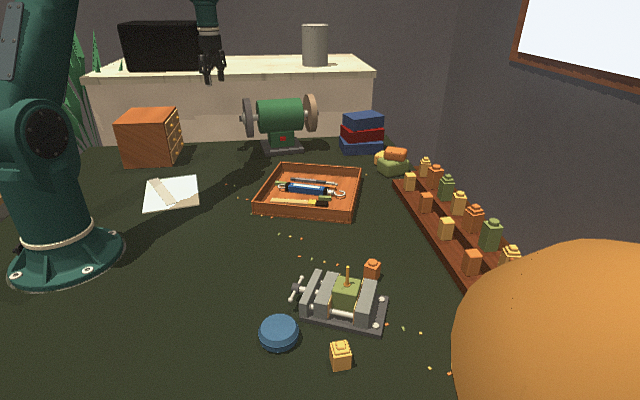

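The top view shows the crate at about (230,200). The blue balance is at (230,203), with its hook up-right at (247,169) and its ring at (217,233). The stone and pin are near (432,195). In the side view the pin top is near (347,266). Next I'll measure these.

```bash
python3 - <<'E'
from h import *
a=snap('top');b=snap('side')
c=a['color'];h=cv2.cvtColor(c,cv2.COLOR_RGB2HSV)
m=cv2.inRange(h,(98,110,60),(125,255,255)); m[:,:150]=0;m[:,310:]=0;m[:130]=0;m[280:]=0
n,l,st,ce=cv2.connectedComponentsWithStats(m);k=1+np.argmax(st[1:,4])
r=cv2.minAreaRect(np.argwhere(l==k)[:,::-1].astype(np.float32));print(st[k],ce[k],r)
box=[plane(a,*p,.024)for p in cv2.boxPoints(r)];print(np.round(box,4))
print('c',plane(a,*r[0],.026),'hook',plane(a,247,169,.017),'ring',plane(a,217,233,.017))
print('stone approx',plane(a,432,195,.064))
t=c[155:235,385:465];s=b['color'][250:330,310:390]; w=c[150:250,190:270]
R=lambda i,f:cv2.resize(i,None,fx=f,fy=f,interpolation=cv2.INTER_CUBIC)
cv2.imwrite('pics/z0.png',np.hstack([R(t,5),R(s,5)])[:,:,::-1])
cv2.imwrite('pics/z1.png',R(w,6)[:,:,::-1])
E
```

```text
[217 183  27  44 229] [230.80786026 204.71615721] ((229.88951110839844, 204.35975646972656), (10.21912956237793, 44.70869064331055), 25.201122283935547)
[[0.513  0.2694 0.024 ]
 [0.6145 0.2284 0.024 ]
 [0.6043 0.2048 0.024 ]
 [0.503  0.246  0.024 ]]
c [0.55814733 0.23677493 0.026     ] hook [0.6494903  0.20129416 0.017     ] ring [0.48740654 0.26663247 0.017     ]
stone approx [ 0.58987938 -0.24632769  0.064     ]
```

View pics/z0.png

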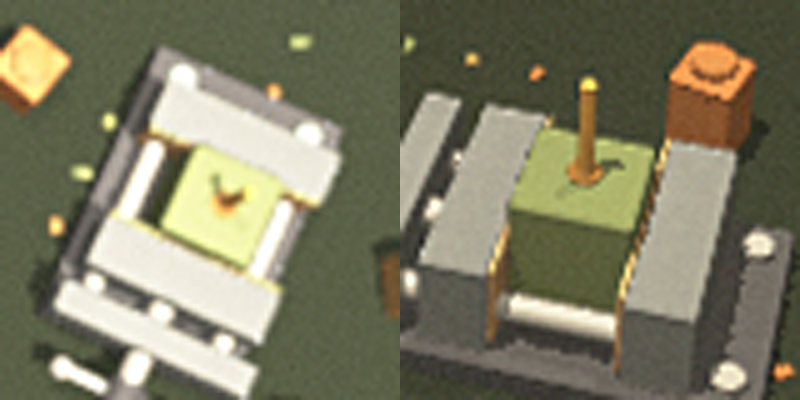

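View pics/z1.png

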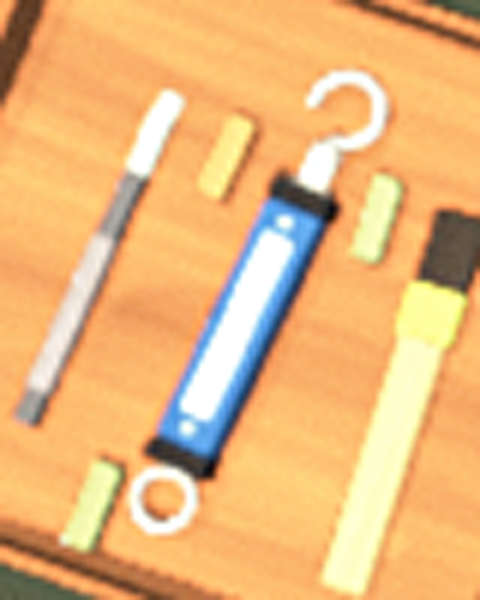

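```bash
cat >> h.py <<'E'
from scipy.spatial.transform import Rotation as Ro
def go(P):
    o=robot.get_obs();q=o['ee_rot'];R=Ro.from_quat([q[1],q[2],q[3],q[0]])
    print('t',o['t'],'ee',np.round(o['ee_pos'],4),'tool cm',np.round(100*R.inv().apply(np.array(P)-o['ee_pos']),2),'xaxis',np.degrees(np.arctan2(*R.as_matrix()[[1,0],0])),'tilt',R.as_matrix()[2])
E
python3 - <<'E'
from h import *
a=snap('top');b=snap('side')
print('hook',plane(a,247.7,168.3,.017),'ring',plane(a,217.2,233.2,.017),'c',plane(a,230.4,204.7,.028))
print('base top',plane(a,430.6,195.8,.065),'base side',plane(b,347.1,285,.065),'tip side',plane(b,347.6,266.8,.105))
P=plane(b,347.6,266.8,.105);print('proj tip in top crop',(proj(a,P)-[385,155])*5)
print('tri base',tri(a,(430.6,195.8),b,(347.1,285)))
go([.5585,.2365,.10])
E
```

```text
hook [0.65132657 0.19962777 0.017     ] ring [0.48693212 0.26610755 0.017     ] c [0.55714236 0.23496041 0.028     ]
base top [ 0.58775525 -0.24275074  0.065     ] base side [ 0.5909612  -0.24201849  0.065     ] tip side [ 0.59078204 -0.24039709  0.105     ]
proj tip in top crop [249.26691633 185.35905538]
tri base (array([ 0.58923992, -0.24277979,  0.06554079]), np.float64(0.0031005865049501167))
t 0.3 ee [0.2781 0.6693 0.2309] tool cm [-42.5  -29.2   13.12] xaxis 157.4424015144433 tilt [-8.22757273e-05 -7.12443435e-04 -9.99999743e-01]
```

Emit:
{"op": "step_arm", "data": {
  "increments": [
    [[-4.2,-2.9,1.3],0],
    [[-4.2,-2.9,1.3],0],
    [[-4.2,-2.9,1.3],0],
    [[-4.2,-2.9,1.3],0],
    [[-4.2,-2.9,1.3],0],
    [[-4.2,-2.9,1.3],0],
    [[-4.2,-2.9,1.3],0],
    [[-4.2,-2.9,1.3],0],
    [[-4.2,-2.9,1.3],0],
    [[-4.2,-2.9,1.3],-0.01]
  ],
  "fingers": 5.5
}}

```text
t: 1.55
ee_pos: [0.5559, 0.2394, 0.1011]
ee_rot: [0.0, 0.191, 0.982, 0.0]
ft_force: [-0.1, 0.7, 0.1]
opening: 0.647
grasp_force: 0.0
```

```bash
python3 - <<'E'
from h import *
go([.558,.2365,.009]);print(robot.get_obs()['opening'])
E
```

```text
t 1.55 ee [0.5559 0.2394 0.1011] tool cm [-0.3  -0.19  9.21] xaxis 158.03532265050748 tilt [-5.22890839e-04  5.94820604e-04 -9.99999686e-01]
0.6474543404500636
```

Emit:
{"op": "step_arm", "data": {
  "increments": [
    [[-0.3,-0.2,1.5],0],
    [[0,0,1.5],0],
    [[0,0,1.5],0],
    [[0,0,1.5],0],
    [[0,0,1.2],0],
    [[0,0,1.0],0],
    [[0,0,0.6],0],
    [[0,0,0.4],0],
    [[0,0,0],0],
    [[0,0,0],0]
  ]
}}

```text
t: 2.8
ee_pos: [0.5571, 0.2376, 0.0097]
ee_rot: [0.0, 0.191, 0.982, 0.0]
ft_force: [0.0, 0.2, -0.4]
opening: 0.643
grasp_force: 0.0
```

```bash
python3 - <<'E'
from h import *
go([.558,.2365,.009]);a=snap('top');b=snap('side')
R=lambda i,f:cv2.resize(i,None,fx=f,fy=f,interpolation=cv2.INTER_CUBIC)
cv2.imwrite('pics/z2.png',np.hstack([R(a['color'][150:250,190:270],4),R(b['color'][130:230,250:350],4)])[:,:,::-1])
E
```

```text
t 2.8 ee [0.5571 0.2376 0.0097] tool cm [-0.12 -0.07  0.07] xaxis 158.00042638406995 tilt [-5.07201605e-04  4.99928485e-04 -9.99999746e-01]
```

View pics/z2.png

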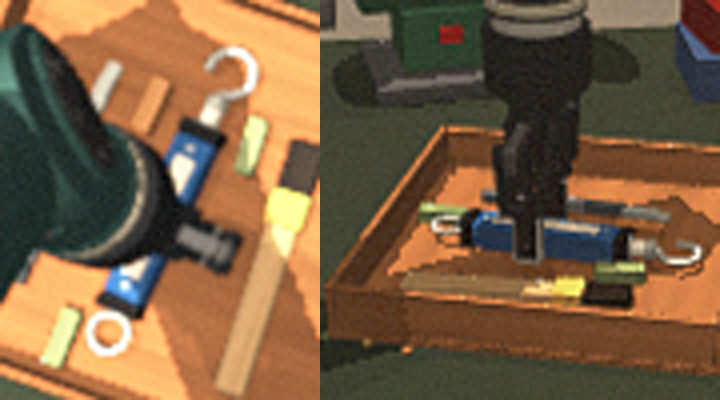

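The gripper straddles the middle of the case (side crop around (525,240)), and the neighbouring objects are clear. I'll close the fingers.

Emit:
{"op": "step_arm", "data": {
  "increments": [
    [[0,0,0.1],0],
    [[0,0,0],0],
    [[0,0,0],0],
    [[0,0,0],0],
    [[0,0,0],0],
    [[0,0,0],0],
    [[0,0,0],0],
    [[0,0,0],0],
    [[0,0,0],0],
    [[0,0,0],0]
  ],
  "fingers": 0,
  "newtons": 80
}}

```text
t: 4.15
ee_pos: [0.5571, 0.2379, 0.0088]
ee_rot: [0.0, 0.191, 0.982, 0.0]
ft_force: [-1.4, 0.6, 5.8]
opening: 0.283
grasp_force: 80.1
```

Emit:
{"op": "step_arm", "data": {
  "increments": [
    [[0,0,-0.5],0],
    [[0,0,-1.5],0],
    [[0,0,-2.0],0],
    [[0,0,-2.5],0],
    [[0,0,-2.5],0],
    [[0,0,-2.5],0],
    [[0,0,-2.0],0],
    [[0,0,-1.0],0],
    [[0,0,0],0],
    [[0,0,0],0]
  ]
}}

```text
t: 5.4
ee_pos: [0.5562, 0.2374, 0.1528]
ee_rot: [-0.001, 0.191, 0.982, -0.0]
ft_force: [-0.6, 0.5, -0.8]
opening: 0.282
grasp_force: 79.5
```

```bash
python3 - <<'E'
from h import *
d=np.array([.9272,-.3746])
P=np.array([.590,-.242])-d*.1005
print(P);go([*P,.155]);print(robot.get_obs()['grasp_force'])
E
```

```text
[ 0.4968164 -0.2043527]
t 5.4 ee [0.5562 0.2374 0.1528] tool cm [-11.03 -43.18  -0.19] xaxis 158.0182920226381 tilt [ 8.95016203e-04 -1.01764489e-03 -9.99999082e-01]
79.47542309761047
```

Emit:
{"op": "step_arm", "data": {
  "increments": [
    [[-0.6,-2.4,0],0],
    [[-1.2,-4.8,0],0],
    [[-1.3,-5.2,0],0],
    [[-1.3,-5.2,0],0],
    [[-1.3,-5.2,0],0],
    [[-1.3,-5.2,0],0],
    [[-1.3,-5.2,0],0],
    [[-1.3,-5.0,0],0],
    [[-0.9,-3.4,0],0],
    [[-0.5,-1.6,0],0]
  ]
}}

```text
t: 6.65
ee_pos: [0.4945, -0.2077, 0.1527]
ee_rot: [-0.001, 0.193, 0.981, -0.001]
ft_force: [-0.4, 1.1, -1.5]
opening: 0.284
grasp_force: 79.4
```

Emit:
{"op": "step_arm", "data": {
  "increments": [
    [[0,0,0],0],
    [[0,0,0],0],
    [[0,0,0],0],
    [[0,0,0],0],
    [[0,0,0],0],
    [[0,0,0],0],
    [[0,0,0],0],
    [[0,0,0],0],
    [[0,0,0],0],
    [[0,0,0],0]
  ]
}}

```text
t: 7.9
ee_pos: [0.497, -0.2042, 0.1533]
ee_rot: [0.0, 0.191, 0.982, -0.0]
ft_force: [0.0, 0.1, -0.9]
opening: 0.285
grasp_force: 79.4
```

```bash
python3 - <<'E'
from h import *
go([.4968,-.2044,.155])
a=snap('top');b=snap('side')
R=lambda i,f:cv2.resize(i,None,fx=f,fy=f,interpolation=cv2.INTER_CUBIC)
cv2.imwrite('pics/z3.png',np.hstack([R(a['color'][140:260,370:450],5),R(b['color'][220:340,280:360],5)])[:,:,::-1])
E
```

```text
t 7.9 ee [ 0.497  -0.2042  0.1533] tool cm [ 0.01 -0.03 -0.17] xaxis 158.0086844950844 tilt [-1.29571426e-05  1.23625979e-06 -1.00000000e+00]
```

View pics/z3.png

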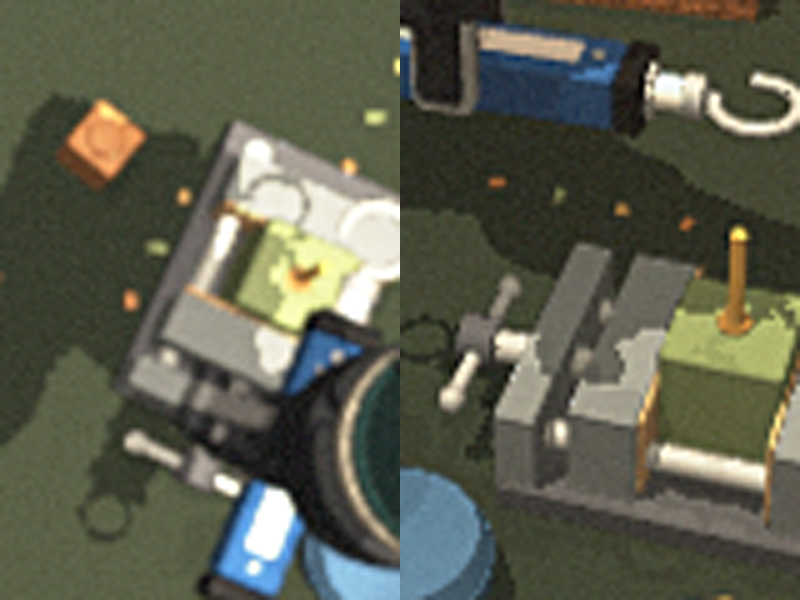

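The hook's round opening is at about (444,184) in the top view and (351.4,241) in the side view. I'll triangulate it.

```bash
python3 - <<'E'
from h import *
a=snap('top','t4.png');b=snap('side')
c=a['color'][155:215,415:475]
R=lambda i,f:cv2.resize(i,None,fx=f,fy=f,interpolation=cv2.INTER_CUBIC)
cv2.imwrite('pics/z4.png',np.hstack([R(c,6),R(b['color'][220:280,320:380],6)])[:,:,::-1])
print(tri(a,(444,184),b,(351.4,241)))
for z in(.157,.161,.165):print(z,plane(a,444,184,z),plane(b,351.4,241,z))
print('pinaxis', .497+.1005*.9272,-.2042-.1005*.3746)
E
```

```text
(array([ 0.59741154, -0.24197812,  0.16071159]), np.float64(0.004851861588347941))
0.157 [ 0.6005133  -0.24358199  0.157     ] [ 0.59608927 -0.23724268  0.157     ]
0.161 [ 0.59981421 -0.24224632  0.161     ] [ 0.59479305 -0.24285558  0.161     ]
0.165 [ 0.59911512 -0.24091066  0.165     ] [ 0.59349683 -0.24846848  0.165     ]
pinaxis 0.5901836 -0.2418473
```

View pics/z4.png

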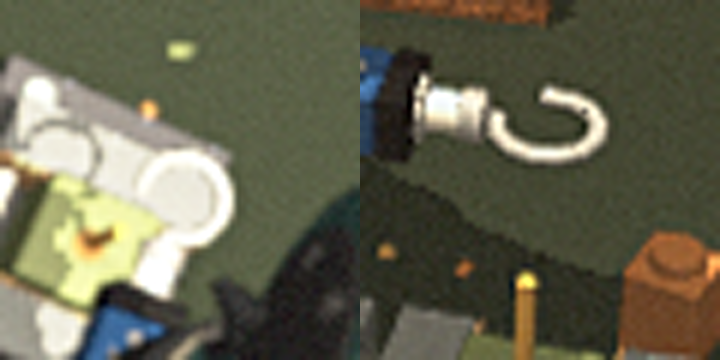

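```bash
python3 - <<'E'
from h import *
a=snap('top');b=snap('side')
A=(445.8,187.5);B=(351.3,240.8)
print(tri(a,A,b,B),plane(a,*A,.161),plane(b,*B,.161))
print('pin',plane(b,347.7,266.6,.105))
E
```

```text
(array([ 0.59312487, -0.24531478,  0.16305465]), np.float64(0.0018323722248989756)) [ 0.59253969 -0.24586973  0.161     ] [ 0.59474277 -0.24226325  0.161     ]
pin [ 0.59105996 -0.23987831  0.105     ]
```

Emit:
{"op": "step_arm", "data": {
  "increments": [
    [[0.45,0,0],0],
    [[0,0,1.0],0],
    [[0,0,1.4],0],
    [[0,0,1.4],0],
    [[0,0,1.0],0],
    [[0,0,0.8],0],
    [[0,0,0.8],0],
    [[0,0,0.7],0],
    [[0,0,0],0],
    [[0,0,0],0]
  ]
}}

```text
t: 9.45
ee_pos: [0.4931, -0.2026, 0.0825]
ee_rot: [0.0, 0.191, 0.982, -0.0]
ft_force: [0.3, 0.5, -1.6]
opening: 0.285
grasp_force: 79.4
```

```bash
python3 - <<'E'
from h import *
go([.4928,-.2025,.082])
a=snap('top');b=snap('side')
c=a['color'][155:215,405:465]
R=lambda i,f:cv2.resize(i,None,fx=f,fy=f,interpolation=cv2.INTER_CUBIC)
cv2.imwrite('pics/z5.png',np.hstack([R(c,6),R(b['color'][245:305,310:370],6)])[:,:,::-1])
E
```

```text
t 9.45 ee [ 0.4931 -0.2026  0.0825] tool cm [ 0.03 -0.    0.05] xaxis 158.0097029099047 tilt [-5.43833392e-04  1.23190431e-05 -9.99999852e-01]
```

View pics/z5.png

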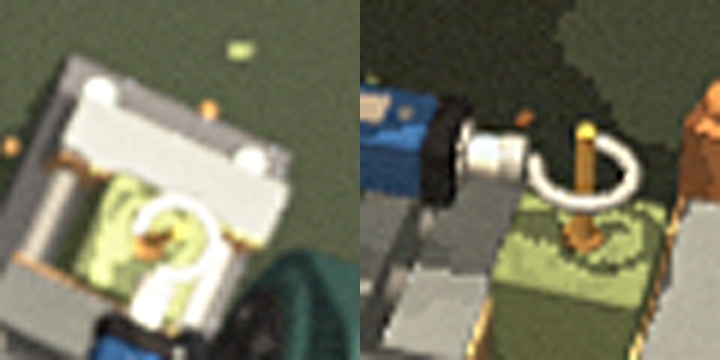

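The pin stands inside the hook, with its tip at (586,130) in the side crop above the wire, and there are no contact forces. I'll pull part-way.

Emit:
{"op": "step_arm", "data": {
  "increments": [
    [[0,0,0],0],
    [[0.3,0,0],0],
    [[0.4,0,0],0],
    [[0.4,0,0],0],
    [[0.4,0,0],0],
    [[0.5,0,0],0],
    [[0.5,0,0],0],
    [[0.5,0,0],0],
    [[0,0,0],0],
    [[0,0,0],0]
  ]
}}

```text
t: 10.8
ee_pos: [0.466, -0.1916, 0.0825]
ee_rot: [0.001, 0.191, 0.982, -0.0]
ft_force: [3.8, -1.3, -2.1]
opening: 0.288
grasp_force: 79.3
```

```bash
python3 - <<'E'
from h import *
o=robot.get_obs();print(o['ft_force'],np.dot(o['ft_force'][:2],[.9272,-.3746]))
go([.4931,-.2026,.0825])
E
```

```text
[ 3.82737236 -1.32661189 -2.1399097 ] 4.045688461998341
t 10.8 ee [ 0.466  -0.1916  0.0825] tool cm [-2.93 -0.01  0.01] xaxis 158.0096549971945 tilt [-1.78122616e-03  1.21128457e-04 -9.99998406e-01]
```

Emit:
{"op": "step_arm", "data": {
  "increments": [
    [[0.3,0,0],0],
    [[0.3,0,0],0],
    [[0.3,0,0],0],
    [[0.3,0,0],0],
    [[0.3,0,0],0],
    [[0.3,0,0],0],
    [[0.2,0,0],0],
    [[0,0,0],0],
    [[0,0,0],0],
    [[0,0,0],0]
  ]
}}

```text
t: 12.05
ee_pos: [0.4495, -0.1848, 0.0828]
ee_rot: [0.003, 0.191, 0.982, -0.0]
ft_force: [7.0, -3.7, -2.7]
opening: 0.285
grasp_force: 79.2
```

```bash
python3 - <<'E'
from h import *
o=robot.get_obs();print(o['ft_force'],np.dot(o['ft_force'][:2],[.9272,-.3746]))
go([.4931,-.2026,.0825])
a=snap('top');b=snap('side')
R=lambda i,f:cv2.resize(i,None,fx=f,fy=f,interpolation=cv2.INTER_CUBIC)
cv2.imwrite('pics/z6.png',R(b['color'][250:300,285:365],10)[:,:,::-1])
E
```

```text
[ 6.98690661 -3.73799218 -2.66302031] 7.878511677383385
t 12.05 ee [ 0.4495 -0.1848  0.0828] tool cm [-4.71 -0.02  0.05] xaxis 157.9951144049189 tilt [-5.65126825e-03  4.27092806e-04 -9.99983940e-01]
```

View pics/z6.png

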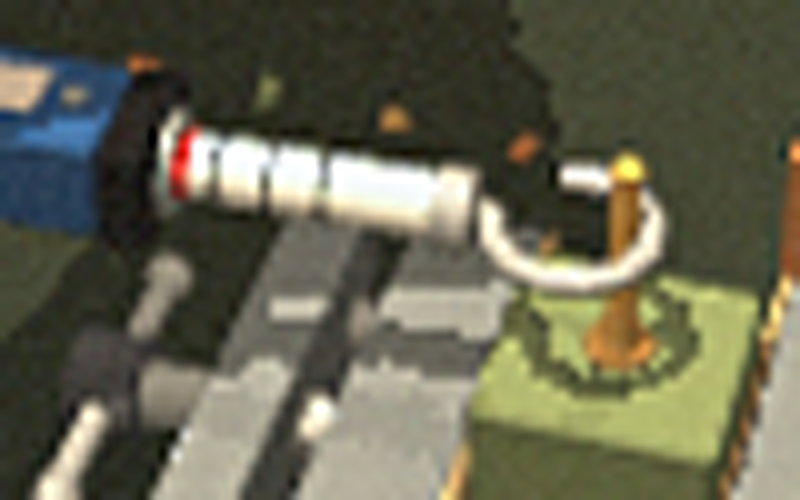

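The red ring, at crop columns 175–200, is almost fully out against the bushing. The lines are at 212, 262 and 318, which matches the force estimate of about 38 mm drawn. I'll pull a little more.

Emit:
{"op": "step_arm", "data": {
  "increments": [
    [[0.1,0,0],0],
    [[0.1,0,0],0],
    [[0.1,0,0],0],
    [[0.1,0,0],0],
    [[0,0,0],0],
    [[0,0,0],0],
    [[0,0,0],0],
    [[0,0,0],0],
    [[0,0,0],0],
    [[0,0,0],0]
  ]
}}

```text
t: 13.4
ee_pos: [0.4462, -0.1834, 0.0828]
ee_rot: [0.003, 0.191, 0.982, -0.0]
ft_force: [8.4, -3.3, -3.0]
opening: 0.288
grasp_force: 79.1
```

```bash
python3 - <<'E'
from h import *
f=[]
go([.4931,-.2026,.0825])
for i in range(4):
    b=snap('side');o=robot.get_obs();f.append(np.dot(o['ft_force'][:2],[.9272,-.3746]))
print(np.round(f,2),o['ee_pos'],o['grasp_force'])
cv2.imwrite('pics/z7.png',cv2.resize(b['color'][255:285,290:340],None,fx=16,fy=16,interpolation=cv2.INTER_CUBIC)[:,:,::-1])
E
```

```text
t 13.4 ee [ 0.4462 -0.1834  0.0828] tool cm [-5.06 -0.02  0.07] xaxis 157.9921676195295 tilt [-6.55415117e-03  4.99448527e-04 -9.99978397e-01]
[7.22 8.1  8.35 7.89] [ 0.4462249  -0.18342288  0.08283175] 79.1098952293396
```

View pics/z7.png

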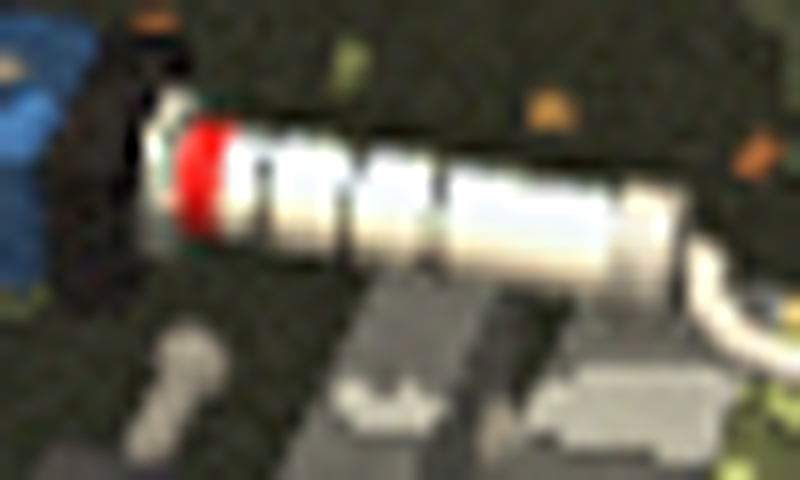

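The red ring's full width is out (columns 178–235), with its rear edge at the bushing face, so about 40 mm is drawn. I'll add 2 mm for margin and hand in.

Emit:
{"op": "step_arm", "data": {
  "increments": [
    [[0.1,0,0],0],
    [[0.1,0,0],0],
    [[0,0,0],0],
    [[0,0,0],0],
    [[0,0,0],0],
    [[0,0,0],0],
    [[0,0,0],0],
    [[0,0,0],0],
    [[0,0,0],0],
    [[0,0,0],0]
  ]
}}

```text
t: 14.85
ee_pos: [0.4446, -0.1827, 0.0829]
ee_rot: [0.003, 0.191, 0.982, -0.0]
ft_force: [8.1, -3.9, -3.7]
opening: 0.286
grasp_force: 79.1
```

```bash
python3 - <<'E'
from h import *
go([.4931,-.2026,.0825])
print(robot.hand_in())
E
```

```text
t 14.85 ee [ 0.4446 -0.1827  0.0829] tool cm [-5.24 -0.02  0.07] xaxis 157.99551637363913 tilt [-6.98515785e-03  5.51467341e-04 -9.99975451e-01]
the job is handed in; nothing more can be done
None
```

I handed the job in at about 15 s with the balance hooked on the pin, level and still under load at about 9 N; I estimate the rod is drawn about 42 mm, and no verdict came back.

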